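Loosen the swing clamp's ribbed lock wheel and swing the bar off the wax block

TASK

Free the wax block in the swing clamp: with a fingertip against its ribbed rim, roll the clamp's lock wheel two full turns anticlockwise (seen from above), and only then push the bar's upright post so that the clamp bar swings off the block and round to its stop, a quarter turn anticlockwise. Lift nothing: leave the block lying where it is and do not disturb the other things on the bench.

Things in the scene. Friction and masses are not known exactly. Their poses are not given: they have to be found in the camera images.
- workboard: fixed raised wooden board, 310x490 mm, 44 mm thick, on which the clamp stands; origin under its middle, at bench level. At its left a pole with a hanging flexible shaft stands beside the bench (0.15 to 0.3 m from the board), and a lamp hood overhangs the left rear of the bench, about 0.24 m above it
- clamp: fixed dark steel base plate, 90 (x) x 185 (y) x 12 mm. Origin: at board level (44 mm above the bench) on the vertical axis of the stud about which wheel and bar turn; the plate spans y = -52 to +132 mm and x = -45 to +45 mm of it. Its y axis points along the bar at the start; the bar swings from there to its -x axis. The stud's top is 84 mm above the board; two stop pins, 46 mm high, limit the bar
- wheel_centre (a point): centre of the brass lock wheel, on the stud's axis, 62 mm above the board. Knurled rim: radius 31 mm, 51 to 73 mm above the board; six upright ribs 8 mm thick, 60 degrees apart, stand out to radius 41 mm (52 to 72 mm above the board): a fingertip between two ribs, led round the axis, carries the wheel along. A small dark pin on top, in line with a rib, shows its turning; it does not rise
- wheel (a joint): angle of the lock wheel, rad, growing anticlockwise seen from above (loosening); within 0.2 of 0 at the start, two full turns are 12.57. Light friction (0.06 N m, about 2 N at the rim), it stays where it is left. No stop marks the two turns; clockwise it comes up against a stop at -0.6
- bar (a joint): angle of the clamp bar about the stud, rad, growing anticlockwise seen from above: 0 over the block (at the start), 1.57 at the stop. Friction 0.12 N m; it stays where it is left
- post (a point): axis of the steel push post that stands up near the bar's outer end, 120 mm from the stud's axis; this point is 70 mm above the board. The post is 16 mm thick (20 mm at its foot) and stands from 48 to 90 mm above the board; the aluminium bar under it is 22 mm wide, 38 to 48 mm above the board, and ends 134 mm from the stud's axis
- block_centre (a point): centre of the green wax block, 37x53x24 mm, loose on the base plate under the bar (its top is 36 mm above the board)
- tweezers: bystander: steel tweezers, 126x13x9 mm, lying flat on the board beside the base plate; origin under its middle
- spool: bystander: thread spool, 24 mm wide, 30 mm tall, standing on the board beside the base plate; the clamp bar passes above it; origin under its middle
- offcut: bystander: wooden block, 45x105x24 mm, lying on the board beyond the spool; the clamp bar passes above it; origin under its middle
- pliers: bystander: round-nose pliers, 126x67x12 mm, lying flat at the left; origin under its middle
- mallet: bystander: rawhide mallet, 222x68x45 mm, lying at the right; origin under its middle
- calipers: bystander: steel calipers, 190x60x8 mm, lying flat at the left; origin under its middle
- tub: bystander: round lidded tub, 94 mm wide, 76 mm tall, standing at the left; origin under its middle

How it is judged (in metres and radians):
On the way, in this order (a step that is already met when the one before it is completed fails the run):
1. the lock wheel is loosened by two full turns (value of joint wheel between 11 and 14.2 rad), for 0.2 s.
2. the bar is swung round to its stop (value of joint bar above 1.4 rad), for 0.2 s.
At the end, for the whole second after the job is handed in: the wheel stands two full turns anticlockwise from its start, to within about a quarter turn (joint 11.0 to 14.2 rad), the bar stands within 10 degrees of its stop (joint above 1.4 rad), both at rest, and the block lies within 10 mm of where it was (all of step 1 and value of joint bar above 1.4 rad and distance of block_centre from where it was at the start of the episode below 0.01 m and velocity of joint wheel between -0.1 and 0.1 rad/s and velocity of joint bar between -0.1 and 0.1 rad/s); the robot touches nothing.
It fails at once if the bar was swung (over 0.2 rad) before the wheel had been loosened by two turns (to within a quarter turn) (value of joint bar above 0.2 rad and value of joint wheel below 11 rad).
It fails at once if the wax block was lifted or shifted by more than 10 mm (distance of block_centre from where it was at the start of the episode above 0.01 m).
It fails at once if another thing on the bench was lifted or shifted by more than 20 mm (distance of any of tweezers, spool, offcut, pliers, mallet, calipers, tub from where it was at the start of the episode above 0.02 m).
It also fails if it takes over 67 s, if anything falls off the work surface, if the arm or the gripper's body presses on something with over 40 N, if the wrist force passes 120 N, or if a joint passes its speed limit or range.

ROBOT

A 6-joint arm with a two-finger parallel gripper is mounted at the origin on a cart in front of the work surface, level with it; the furniture and walls round the work are solid. World frame = base frame: x ahead of the robot, y to its left, z up, the work surface at z = 0. Lengths are in mm, angles in degrees, forces in N, time in s.
With the tool pointing down it reaches from about 325 to 925 mm from the base axis. Payload 3.1 kg.
Tool frame: the origin (TCP) lies at the very end of the fingers, on their centre line; the grasp point (between the pads) lies grasp_offset behind it (grasp_offset is the distance from the TCP to the grasp point, in mm); z points along the fingers, y is the line along which they close (so a half turn about z gives the same grasp; the last joint's range is limited). The gripper opens to 85 mm and grips with 20 to 120 N. Pads are 22 mm wide; open, the fingers measure 114 mm over their backs; the gripper's body (76 mm by 85 mm) begins 54 mm behind the grasp point. The pads swing forward as they close: fully open they stand 13 mm farther back than shut.
Start: joints at [60.607, 12.427, 92.441, -0, 75.132, -6.429], TCP at [243.83, 575.488, 231.3] pointing down, gripper open.
Joint ranges: [-157.48, 157.48], [-44.54, 120.13], [17.64, 146.25], [-64.5, 244.5], [7.68, 150.69], [-147.95, 147.95]. Speed limits (degrees/s): [159.86, 159.86, 180, 180, 180, 180].

INTERFACE

Orientations are given as [roll, pitch, yaw] about the fixed x, y, z axes, in that order (R = Rz(yaw) Ry(pitch) Rx(roll)).
In Python, from station import * gives the robot as it stands. Calls block until the motion is done:
- goto(position, orientation): joint-space move of the TCP to a pose.
- move_l(position, attitude=None, speed=150): straight line of the TCP; attitude=None keeps the orientation; speed is the mean speed in mm/s.
- move_j(angles): joint-space move.
- grip(opening, squeeze=None): finger opening in mm; squeeze is the grip in N (None keeps the last); returns when the fingers have stopped.
- wait(seconds).
- solve_ik(position, orientation): joint angles nearest the present ones, or None.
- get_obs(): the state.
- get_image(name): name is "side" or "top" or "wrist"; returns the picture (400x640x3 uint8, red, green, blue); there is no depth.
- get_calibration(name): a dict with "fx", "fy", "cx", "cy" (pixels), "R" (3x3) and "t" (3): a world point X has camera coordinates R X + t; the wrist camera has in their place "mount" (4x4, takes a point from camera to tool coordinates, whose origin is the TCP and whose axes are the flange's). Camera axes: x right, y down, z forward; pixel columns grow to the right and rows downward; lengths in mm; the calibration is good to about 2 mm. A picture is of the moment at which its call begins: read the wrist's pose just before it. get_calibration takes no time and is no camera call.
A pose or a line that the arm cannot do raises Unreachable and nothing moves.
- sign_off(): hands the job in; it is judged then, once.
Trained networks look in the newest picture that a camera, given by its name, has taken for a name from the list of things; names that differ only in an ending like _2 or _b are one class to them, and where a whole thing is asked for, a point or a joint stands for the part that bears it (a point fixed in the world has none). Each returns a list of dicts, best first, with "score" (0 to 1); they miss things now and then, are a little off and sometimes report something else, mostly with a low value. They report only what shows in the picture. A call takes as long as a camera call.
- spot_in(name, camera): "extent" ([centre column, centre row, width, height] in pixels, round what is visible of it).
- regions_of(name, camera): "region" (400x640 bool, what is visible of it) and "extent" ([centre column, centre row, width, height] in pixels, round what is visible of it).
The state is a dict: "t": time; "joint_pos": joint angles; "qvel": joint speeds; "effort": joint torques, N m; "tcp_pos": TCP position; "ee_rot": TCP orientation; "wrist_force": force on the tool from outside, world axes, zero at the start; "moment": the same for the moment, N m; "grip_width": finger opening in mm; "grip_force": force on a finger pad.
Only numpy, scipy, OpenCV 4.12 (cv2) and the standard library are available. Lean on these libraries where they do the work, as an engineer would, in place of code of your own. Each camera call takes 0.05 s, during which the arm holds its last target. There are 200 camera calls.

## Working session

There is one attempt and no reset: what is moved stays moved. The work goes in short steps, each a Python script; the robot and the scene stay as the last script left them, time stands still between calls to the robot, and variables do not carry over. Pictures are saved under pics/ and viewed, at most 10 in all, crops included, and the job is handed in when it is done.

```bash
ls; mkdir -p pics
python3 - <<'E'
from station import *
import cv2,numpy as np
for n in ("top","side"):
    im=get_image(n); cv2.imwrite(f"pics/{n}0.png",im[...,::-1])
    c=get_calibration(n); print(n,{k:np.round(v,3).tolist() for k,v in c.items()})
    for k in ("clamp","wheel","bar","post","block_centre","workboard","tub","offcut","spool","tweezers"):
        r=spot_in(k,n); print(k,[(round(q['score'],2),np.round(q['extent']).tolist()) for q in r[:2]])
o=get_obs(); print(o); print(grasp_offset if 'grasp_offset' in globals() else None)
E
```

```text
pics
top {'fx': 428.845, 'fy': 428.845, 'cx': 322.55, 'cy': 196.925, 'R': [[0.012, -1.0, -0.01], [-0.991, -0.01, -0.132], [0.132, 0.012, -0.991]], 't': [10.439, 569.951, 1278.651]}
clamp [(0.73, [364.0, 186.0, 38.0, 60.0]), (0.6, [221.0, 223.0, 25.0, 39.0])]
wheel [(0.55, [363.0, 172.0, 30.0, 26.0])]
bar [(0.51, [370.0, 201.0, 11.0, 35.0]), (0.49, [407.0, 175.0, 22.0, 41.0])]
post [(0.83, [368.0, 198.0, 13.0, 33.0])]
block_centre []
workboard [(0.56, [343.0, 197.0, 160.0, 105.0]), (0.35, [440.0, 200.0, 25.0, 73.0])]
tub [(0.97, [218.0, 182.0, 35.0, 33.0]), (0.65, [441.0, 202.0, 24.0, 71.0])]
offcut [(0.58, [407.0, 174.0, 20.0, 37.0]), (0.46, [368.0, 200.0, 11.0, 32.0])]
spool [(0.17, [367.0, 200.0, 7.0, 35.0])]
tweezers []
side {'fx': 493.293, 'fy': 493.293, 'cx': 317.324, 'cy': 207.21, 'R': [[-0.821, -0.571, 0.015], [-0.246, 0.329, -0.912], [0.516, -0.752, -0.41]], 't': [461.76, 239.771, 1023.95]}
clamp [(0.68, [332.0, 203.0, 76.0, 45.0])]
wheel [(0.58, [316.0, 191.0, 34.0, 16.0]), (0.32, [340.0, 198.0, 40.0, 24.0])]
bar [(0.68, [342.0, 198.0, 38.0, 19.0])]
post [(0.79, [341.0, 199.
[... 319 characters left out ...]
rs []
{'t': 1.1, 'joint_pos': array([ 6.06073188e+01,  1.24260371e+01,  9.24408098e+01,  7.74831833e-04,
        7.51320609e+01, -6.42755899e+00]), 'qvel': array([ 0.10180978,  0.03146873,  0.07496591,  0.19916807, -0.01628195,
       -0.01400451]), 'effort': array([-5.65261962e-04, -3.96913898e+01, -3.04253054e+01, -2.50362400e-04,
        8.97730861e-04,  1.39864675e-06]), 'tcp_pos': array([243.82950785, 575.49152389, 231.31745327]), 'ee_rot': array([ 1.79998831e+02, -6.21918765e-04,  1.57034679e+02]), 'wrist_force': array([ 0.53966864, -1.54373197, -0.03509262]), 'moment': array([-0.00337609,  0.00734405, -0.00659583]), 'grip_force': 0.0, 'grip_width': 85.6122750541628}
18.700000000000003
```

Run:
```python
import cv2
a=cv2.imread("pics/top0.png")[110:260,200:480]; b=cv2.imread("pics/side0.png")[140:320,180:440]
a=cv2.resize(a,(560,300),interpolation=2);a=cv2.resize(cv2.imread("pics/top0.png")[120:250,200:460],(800,400),interpolation=2)
cv2.imwrite("pics/topc.png",a); cv2.imwrite("pics/sidec.png",cv2.resize(b,(780,540),interpolation=2))
```

```text
(no output)
```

View pics/topc.png

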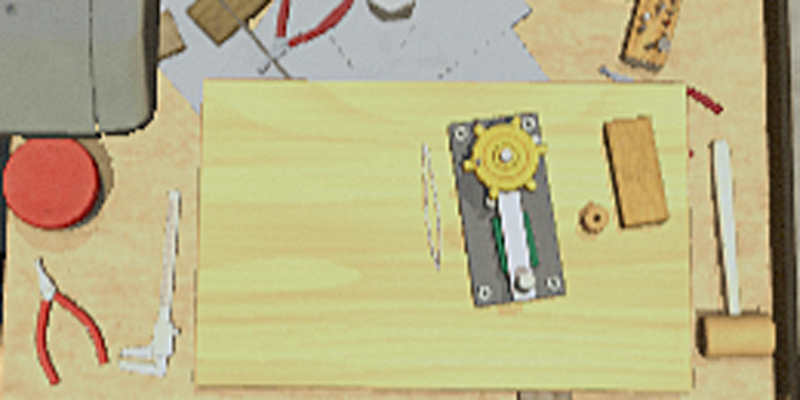

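View pics/sidec.png

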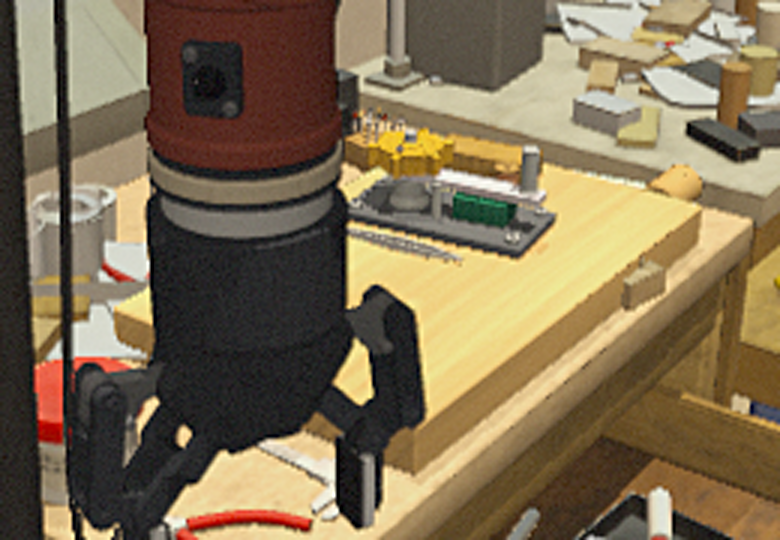

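View pics/top0.png

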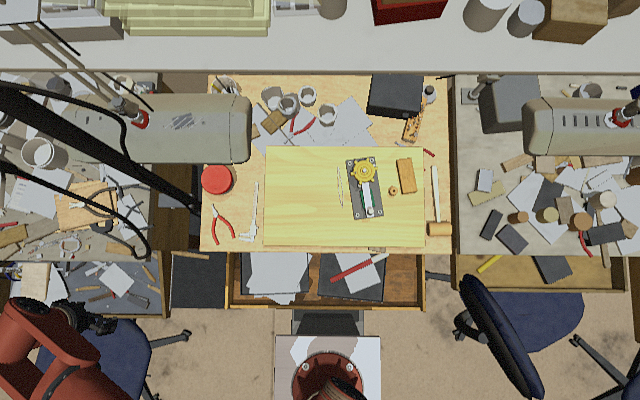

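The top view shows the wheel centre near px (365,170) and the post near (370,211). So the bar points toward the robot and will swing to the right, over the spool and offcut. The side view shows a dark pole and a hanging shaft at the left, between the arm and the board, so I'll look at the full frame.

View pics/side0.png

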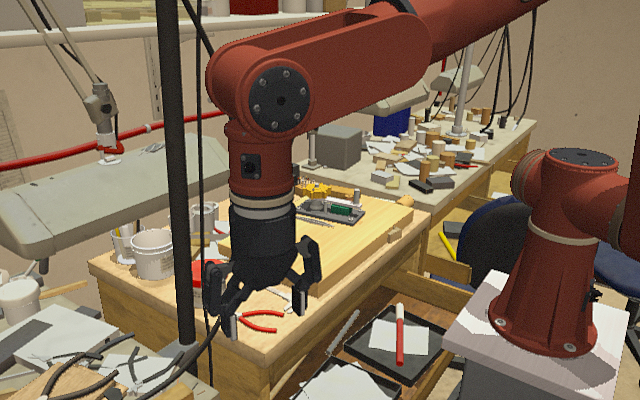

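```bash
cat > h.py <<'E'
from station import *
import numpy as np, cv2
from scipy.spatial.transform import Rotation as Ro
def ray(name,u,v,z,pose=None):
    c=get_calibration(name); d=np.array([(u-c['cx'])/c['fx'],(v-c['cy'])/c['fy'],1])
    if 'R' in c: R=np.array(c['R']); o=-R.T@c['t']; w=R.T@d
    else:
        M=np.array(c['mount']); T=Ro.from_euler('xyz',pose[1],degrees=True).as_matrix()
        o=T@M[:3,3]+pose[0]; w=T@M[:3,:3]@d
    return o+w*(z-o[2])/w[2]
E
python3 - <<'E'
from h import *
print("stud",ray("top",364.8,170.6,128),"wheel",ray("top",364.8,171.5,117),"post",ray("top",370.3,210.5,134))
print("pole candidates",[ray("top",u,v,230).round() for u,v in((200,212),(150,180),(100,150),(130,255))])
c=get_calibration("wrist");print({k:np.round(v,3).tolist() for k,v in c.items()})
for p in ((640,-90,300),): 
  for y in (-180,-90,0,90): print(y,solve_ik(list(p),[180,0,y]))
E
```

```text
stud [ 635.49499749 -105.07704775  128.        ] wheel [ 635.00639372 -106.0377523   117.        ] post [ 519.64615185 -119.94038218  134.        ]
pole candidates [array([501., 334., 230.]), array([585., 471., 230.]), array([665., 610., 230.]), array([388., 510., 230.])]
{'fx': 283.876, 'fy': 283.876, 'cx': 319.345, 'cy': 196.158, 'mount': [[0.0, -0.965, -0.263, 66.717], [1.0, 0.0, -0.0, 0.409], [0.0, -0.263, 0.965, -143.759], [0.0, 0.0, 0.0, 1.0]]}
-180 [ -14.22259291   12.40183041   85.11134064    0.           82.48682894
 -104.22259291]
-90 None
0 [-1.42225929e+01  1.24018304e+01  8.51113406e+01 -2.54444375e-14
  8.24868289e+01  7.57774071e+01]
90 [-14.22259291  12.40183041  85.11134064   0.          82.48682894
 -14.22259291]
```

Run:
```python
from h import *
print([ray("side",188,345,z).round() for z in (-100,0)],[ray("top",200,212,z).round() for z in (-100,0,100)],[ray("top",100,150,z).round() for z in (300,500,700)],[ray("side",170,50,z).round() for z in (300,500,600)], [ray("side",200,100,z).round() for z in (400,450,500)],[ray("top",130,255,z).round() for z in (0,150,300)])
for r in (340,450): print(solve_ik([r*np.cos(1.17),r*np.sin(1.17),260],[180,0,157]))
```

```text
[array([ 634.,  396., -100.]), array([535., 473.,   0.])] [array([ 532.,  433., -100.]), array([523., 403.,   0.]), array([513., 373., 100.])] [array([648., 572., 300.]), array([599., 463., 500.]), array([551., 353., 700.])] [array([2152., -879.,  300.]), array([801., 226., 500.]), array([126., 778., 600.])] [array([731., 215., 400.]), array([554., 375., 450.]), array([377., 534., 500.])] [array([386., 615.,   0.]), array([387., 547., 150.]), array([388., 478., 300.])]
[ 55.15490601 -27.90565653 125.18298942   0.          82.72266711
 -11.84509399]
[ 58.08704396 -11.20458984 113.17517072   0.          78.02941913
  -8.91295604]
```

Run:
```python
from h import *
q=solve_ik([150,345,260],[180,0,157]); move_j(q); q=list(q); q[0]=-10; q[5]=-14; move_j(q)
goto([625,-108,240],[180,0,90]); wait(0.3)
o=get_obs(); im=get_image("wrist"); cv2.imwrite("pics/w1.png",im[...,::-1]); print(o['t'],o['tcp_pos'],o['ee_rot'],o['joint_pos'])
np.save("p1.npy",np.array([o['tcp_pos'],o['ee_rot']]))
for k in("wheel","post"): print(k,[(r['score'],r['extent']) for r in spot_in(k,"wrist")[:2]])
```

```text
4.9583 [ 624.71706259 -107.55239261  240.93397779] [1.79930572e+02 1.94702512e-02 9.00327118e+01] [-1.61085559e+01  1.30173058e+01  9.06879976e+01  6.16402664e-04
  7.62225928e+01 -1.61414260e+01]
wheel [(0.9, [334.2, 179.6, 77.2, 78.9])]
post [(0.64, [327.1, 274.7, 90.8, 50.2]), (0.59, [247.3, 191.8, 105.8, 40.4])]
```

View pics/w1.png

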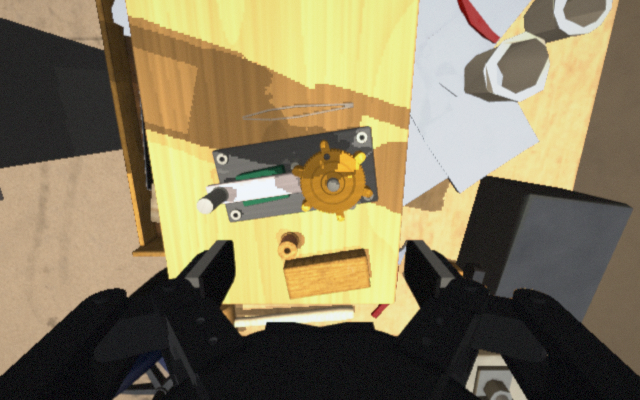

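The wrist view shows the wheel hub at px (333,184), the post top at (205,205) and the ribs clearly. I'll zoom in to measure rib angles.

Run:
```python
from h import *
im=cv2.imread("pics/w1.png")
cv2.imwrite("pics/w1c.png",cv2.resize(im[130:235,185:395],(800,400),interpolation=cv2.INTER_CUBIC))
p=np.load("p1.npy")
print(ray("wrist",333,184,128,p),ray("wrist",334.2,179.6,116,p),ray("wrist",205,205,134,p))
```

```text
[637.44900707 -99.0310567  128.        ] [639.14211944 -97.4189181  116.        ] [ 519.20313662 -117.6110719   134.        ]
```

View pics/w1c.png

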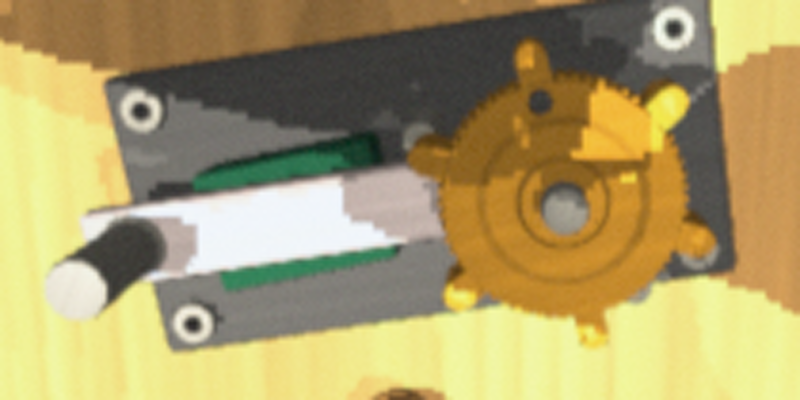

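Run:
```python
from h import *
cs=[];P=[]
for y in (0,180):
    goto([637,-101,200],[180,0,y]); wait(0.4); o=get_obs(); im=get_image("wrist"); p=[o['tcp_pos'],o['ee_rot']]; P.append(p)
    c=get_calibration("wrist"); M=np.array(c['mount']); T=Ro.from_euler('xyz',p[1],degrees=True).as_matrix()
    x=M[:3,:3].T@(T.T@(np.array([637,-101,118])-p[0])-M[:3,3]); u,v=int(c['fx']*x[0]/x[2]+c['cx']),int(c['fy']*x[1]/x[2]+c['cy'])
    u0,v0=u-65,max(v-65,0); cr=im[v0:v0+130,u0:u0+130,::-1]; print(y,o['t'],u0,v0,p)
    cs.append(cv2.resize(cr,(390,390),interpolation=2)); cv2.imwrite(f"pics/w2_{y}.png",im[...,::-1])
np.save("p2.npy",np.array(P)); cv2.imwrite("pics/w2.png",np.hstack(cs))
```

```text
0 6.9167 254 136 [array([ 637.0309287 , -101.00017412,  200.06476344]), array([ 1.79997390e+02, -6.42841321e-03,  8.09916901e-03])]
180 10.0167 253 137 [array([ 636.98054219, -101.00958656,  200.01997542]), array([-1.79999504e+02, -1.05289705e-03,  1.79999727e+02])]
```

View pics/w2.png

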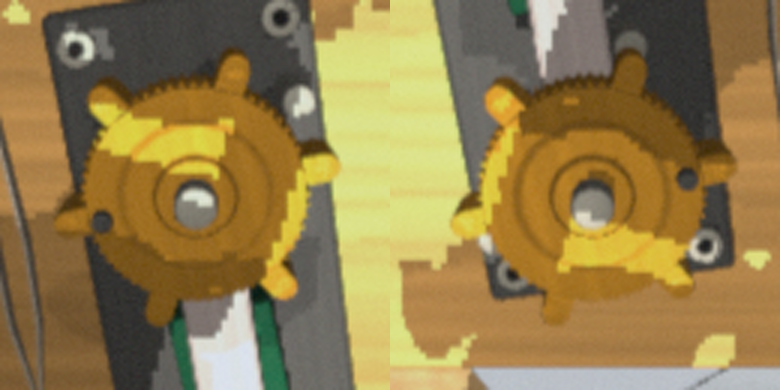

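Both views show the stud top, at crop (196,207) and (202,204), and six ribs each. The average of the two opposed views cancels the mount error.

Run:
```python
from h import *
P=np.load("p2.npy"); p1=np.load("p1.npy")
off=[(254,136),(253,137)]
st=[(196,207),(202,204)]; di=[(194,188),(202.5,187.5)]
tips=[[(98,95),(237,58),(334,165),(285,292),(158,318),(62,220)],[(110,95),(243,58),(340,165),(290,288),(165,315),(68,218)]]
f=lambda i,p,z:ray("wrist",off[i][0]+p[0]/3,off[i][1]+p[1]/3,z,P[i])
S=[f(i,st[i],128) for i in(0,1)];D=[f(i,di[i],117) for i in(0,1)];print(S,D); C=np.mean(S+D,0)[:2];print("C",C)
for i in(0,1):
    T=np.array([f(i,t,115)[:2] for t in tips[i]]); d=T-D[i][:2]; a=np.degrees(np.arctan2(d[:,1],d[:,0]))%60
    print(np.linalg.norm(d,axis=1).round(1),a.round(1))
s1=ray("wrist",333.8,184.3,128,p1);q1=ray("wrist",205.5,206.1,134,p1);d=q1-s1;print(s1,q1,np.degrees(np.arctan2(d[1],d[0])))
```

```text
[array([ 637.4746642, -101.3620848,  128.       ]), array([636.52989302, -99.85690971, 128.        ])] [array([ 639.60170219, -100.8103409 ,  117.        ]), array([635.12410132, -99.68092618, 117.        ])]
C [ 637.18259018 -100.4275654 ]
[36.5 37.5 39.3 41.2 41.3 38.5] [45.4 42.1 38.9 39.6 45.2 45. ]
[35.8 37.2 38.6 39.8 40.7 39.1] [44.5 43.1 38.8 39.5 44.5 44.1]
[638.62084841 -99.62019834 128.        ] [ 520.07519486 -118.92021066  134.        ] -170.75300080785073
```

```bash
cat >> h.py <<'E'
C=np.array([637.2,-100.4]); Y0=-17.5
def j6to(yaw):
    q=list(get_obs()['joint_pos']); q[5]=q[0]-yaw+90; q[3]=0; move_j(q)
def stroke(yaw0=Y0,turn=180,s=6):
    goto([*C,128],[180,0,yaw0]); move_l([*C,94],[180,0,yaw0],speed=80)
    grip(68); F=[]
    for a in np.linspace(0,turn+s,4)[1:]:
        j6to(yaw0+a); o=get_obs(); F.append([*np.round(o['wrist_force'],1),round(o['moment'][2],2),round(o['ee_rot'][2],1)])
    print(F,o['t'],o['tcp_pos'].round(1),o['grip_width'])
    j6to(yaw0+turn); grip(85); move_l([*C,128],speed=100)
def crop(n,h=65):
    wait(.3); o=get_obs(); im=get_image("wrist"); p=[o['tcp_pos'],o['ee_rot']]
    c=get_calibration("wrist"); M=np.array(c['mount']); T=Ro.from_euler('xyz',p[1],degrees=True).as_matrix()
    x=M[:3,:3].T@(T.T@(np.array([*C,118])-p[0])-M[:3,3]); u,v=int(c['fx']*x[0]/x[2]+c['cx']),int(c['fy']*x[1]/x[2]+c['cy'])
    cr=im[max(v-h,0):v+h,u-h:u+h,::-1]; print("crop",u-h,max(v-h,0),o['t'],p)
    cr=cv2.resize(cr,(390,390),interpolation=2); cv2.imwrite(f"pics/{n}.png",cr); return cr
E
python3 - <<'E'
from h import *
stroke(); goto([637,-101,200],[180,0,0]); crop("s1")
E
```

```text
[[np.float64(-0.1), np.float64(-0.5), np.float64(-0.2), np.float64(-0.0), np.float64(44.5)], [np.float64(0.2), np.float64(0.8), np.float64(0.7), np.float64(-0.06), np.float64(106.4)], [np.float64(0.3), np.float64(0.5), np.float64(0.5), np.float64(-0.03), np.float64(168.4)]] 16.8833 [ 637.6 -100.5   94.8] 67.85917989122746
crop 254 136 20.6417 [array([ 637.00378521, -101.0045778 ,  199.99099775]), array([-1.79999832e+02,  5.00463132e-05,  4.91321410e-03])]
```

View pics/s1.png

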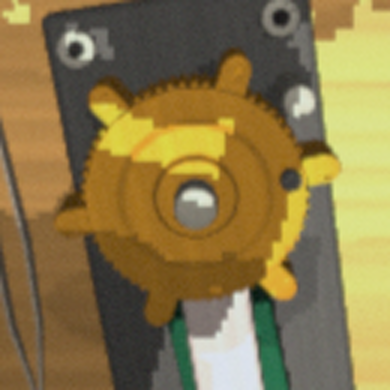

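The pin moved from (102,220) to (290,180), so the wheel turned almost exactly half a turn and the ribs sit as before. I'll run the remaining three strokes.

Run:
```python
from h import *
for i in range(3): stroke()
goto([637,-101,200],[180,0,80]); crop("s4")
```

```text
[[np.float64(0.0), np.float64(-0.1), np.float64(-0.6), np.float64(0.0), np.float64(44.4)], [np.float64(-0.5), np.float64(-0.4), np.float64(0.1), np.float64(0.0), np.float64(106.4)], [np.float64(-0.6), np.float64(0.8), np.float64(-0.3), np.float64(0.0), np.float64(168.4)]] 25.0 [ 637.6 -100.5   94.7] 68.16273473993377
[[np.float64(-0.9), np.float64(0.5), np.float64(0.2), np.float64(-0.0), np.float64(44.4)], [np.float64(-0.4), np.float64(-0.1), np.float64(0.1), np.float64(0.04), np.float64(106.4)], [np.float64(-1.4), np.float64(0.9), np.float64(0.2), np.float64(-0.02), np.float64(168.4)]] 32.6167 [ 637.6 -100.5   94.8] 67.94000059202172
[[np.float64(0.3), np.float64(-0.3), np.float64(0.8), np.float64(-0.1), np.float64(44.5)], [np.float64(0.1), np.float64(0.6), np.float64(0.1), np.float64(-0.0), np.float64(106.4)], [np.float64(0.0), np.float64(0.9), np.float64(-0.4), np.float64(-0.07), np.float64(168.4)]] 40.2333 [ 637.6 -100.5   94.8] 68.07485177391521
crop 254 136 42.875 [array([ 636.8839542 , -100.97236901,  199.7460943 ]), array([-1.79977447e+02, -1.72011545e-03,  8.00093234e+01])]
```

View pics/s4.png

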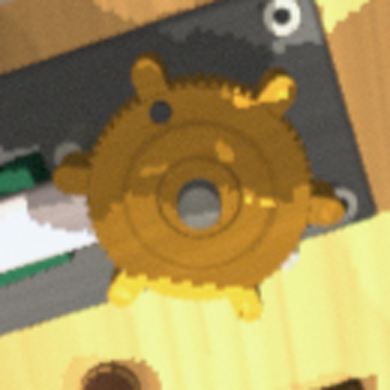

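The pin is back in its starting direction once the camera's 10° yaw change is allowed for, so the wheel has made two full turns. Next I'll swing the bar.

Run:
```python
from h import *
def pose(b,off,z):
    f=np.radians(-170.75+b); p=C+120*np.array([np.cos(f),np.sin(f)])-off*np.array([-np.sin(f),np.cos(f)])
    return [*p,z],[180,0,99.25+b]
grip(0)
goto(*pose(0,40,170)); move_l(*pose(0,40,104),speed=150)
move_l(*pose(0,20,104),speed=80)
for b in (*range(15,80,15),82,87):
    move_l(*pose(b,19,104),speed=90); o=get_obs(); print(b,o['wrist_force'].round(1),o['tcp_pos'].round(1),o['t'])
    if np.linalg.norm(o['wrist_force'])>40: break
move_l(*pose(b,45,104),speed=120); move_l(*pose(b,45,190),speed=200)
goto([610,-130,215],[180,0,90]); C[:]=[640,-150]; crop("end",100)
```

```text
15 [-0.3  0.4  0.5] [ 519.9 -132.3  104. ] 45.7833
30 [-0.5 -0.3  0.6] [ 532.1 -161.2  103.9] 46.2833
45 [-1.2  0.9 -0.4] [ 551.4 -186.2  103.9] 46.7833
60 [0.3 0.2 0. ] [ 576.6 -205.4  103.9] 47.2833
75 [0.7 0.2 0.1] [ 605.8 -217.5  103.9] 47.7833
82 [-0.8 -0.1  0.1] [ 620.5 -220.5  104. ] 48.1
87 [-0.1  0.3 -0.2] [ 631.  -221.6  104. ] 48.3667
crop 252 118 51.2167 [array([ 609.97840329, -130.15684073,  214.98194457]), array([-1.79999551e+02,  2.01882198e-03,  8.99937235e+01])]
```

View pics/end.png

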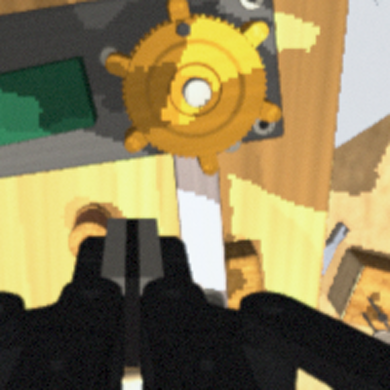

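Run:
```python
from h import *
print(get_obs()['wrist_force'].round(1)); print(sign_off())
```

```text
[-1.1 -0.2 -0.3]
the job is handed in; nothing more can be done
None
```

I turned the lock wheel two full turns anticlockwise, then swung the bar about 87° to its stop, clear of the wax block; I handed the job in at about 51 s with the gripper clear, and the station returned no verdict. I turned the wheel with both fingertips, one on each side between the ribs.

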